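Clamp a valve block with the eccentric lever

ROBOT

A 6-joint arm with a two-finger parallel gripper is mounted at the origin on the work surface. World frame = base frame: x ahead of the robot, y to its left, z up, the work surface at z = 0. Lengths are in mm, angles in rad, forces in N, time in s.
With the tool pointing down it reaches from about 325 to 1000 mm from the base axis. Payload 5.1 kg.
Tool frame: the origin (TCP) lies midway between the tips of the shut fingers; the grasp point (between the pads) lies 19 mm behind it; z points along the fingers, y is the direction in which the jaws open and shut (so a half turn about z gives the same grasp; the last joint's range is limited). The gripper opens to 85 mm and grips with 20 to 120 N. Pads are 22 mm wide; open, the fingers measure 114 mm over their backs; the gripper's body (76 mm by 85 mm) begins 54 mm behind the grasp point. The pads swing forward as they close: fully open they stand 13 mm farther back than shut.
Start: joints at [-1.262, 0.124, 1.65, -0, 1.367, -0.083], TCP at [248.171, -600.746, 196.022] pointing down, gripper open.
Joint ranges: [-2.61, 2.61], [-1.02, 2.33], [0.03, 2.71], [-1.35, 4.49], [0.32, 2.68], [-2.91, 2.91]. Speed limits (rad/s): [2.57, 2.57, 3.14, 3.14, 3.14, 3.14].

INTERFACE

Orientations are given as a unit quaternion [w, x, y, z].
In Python, from station import * gives the robot as it stands. The module is installed in compiled form; this text tells all that it offers.
- The arm moves only by the tool arm_command, never from a script. Its argument "rows" is a list that holds one entry, the list of rows, each a list of 4 numbers: the shift along the tool's x, y, z in m, then the turn about the tool's z in degrees. A call has 1 to 20 rows; each row is the pose to reach, as a shift and turn from the pose commanded when the call began, along the tool's axes at that moment; what a row does not reach only later rows make up. A row lasts 1/8 s, in which the tool goes at most 62.5 mm and 10.7 degrees, less where a joint would pass 70% of its speed; a pose out of reach is approached as far as the arm can. A call with a gripper value outside its range is refused whole. "grip" is the finger opening in m, from 0 to 0.0854, set as the call begins (left out, the last holds). The fingers move at their own pace and stop on an object; "squeeze" is the grip in N (left out, the last holds). Time passes only in rows, so rows that repeat a pose let the fingers close. It gives the time, the measured TCP pose, the force and the opening at its end, in the units of the state.
- state(): the state, without advancing time (a new reading comes with each control period).
- capture(name): name is "scene" or "top" or "wrist"; returns the picture (480x640x3 uint8, red, green, blue); there is no depth.
- camera_model(name): a dict with "camera_matrix" (3x3 intrinsics, pixels), "R" (3x3) and "t" (3): a world point X has camera coordinates R X + t. Camera axes: x right, y down, z forward; pixel columns grow to the right and rows downward; lengths in mm; the calibration is good to about 2 mm. A picture is of the moment at which its call begins: read the wrist's pose just before it. camera_model takes no time and is no camera call; for the wrist camera it gives the pose at the moment of the call.
- finish_job(): hands the job in, once; it reports no verdict.
The state is a dict: "clock": time; "joint_positions": joint angles; "joint_velocities": joint speeds; "joint_torque": joint torques, N m; "position": TCP position; "ee_rot": TCP orientation; "contact_force": force on the tool from outside, world axes, zero at the start; "wrist_torque": the same for the moment, N m; "grip_width": opening from 0.0 (shut) to 1.0 (fully open).
Only numpy, scipy, OpenCV 4.12 (cv2) and the standard library are available. Lean on these libraries where they do the work, as an engineer would, in place of code of your own. Each camera call takes 0.05 s, during which the arm holds its last target.

TASK

Put the aluminium valve block with the two ports on top upright into the open nest of the clamping fixture, its long sides facing the back stop and the eccentric, while the eccentric is still open. Then swing the eccentric's lever round by its peg, going by feel, until the lobe bears on the block and holds it firmly against the sprung back stop (roughly 15 N as you tighten), without over-tightening, and let go. Leave the other things on the desk alone.

Things in the scene. Friction and masses are not known exactly. Their poses are not given: they have to be found in the camera images.
- block_center (a point): Centre (half-way up) of the loose valve block: plain aluminium, 40 mm along its x, 56 mm along its y, 50 mm tall, two brass-rimmed round ports flush in its top, 0.2 to 0.4 kg, upright on the desk. Grip it across the 56 mm length, fingertips at least 16 mm above its underside (the nest has low cheeks). Either way round is right.
- block: The same valve block; origin under its centre, same axes.
- fixture: Clamping fixture, fixed to the desk: dark steel plate 10 mm thick, spanning x -115 to 75, y -75 to 75 mm. Origin on the desk below the nest's centre; x points from the eccentric to the back stop, y along the stop, z up.
- nest (a point): Middle of the nest on the plate's top (fixture x = 0, y = 0, z = 10 mm), axes as the fixture: the block's underside goes here, its x along this x; it then clears pad and open eccentric by 4 mm or more. Steel cheeks, 8 mm high, spanning x -12 to 22 mm, inner faces at y = +-30.5 mm, leave 2.5 mm on each side of the block.
- stop (a point): Nominal middle of the back stop's face, fixed in the fixture at x = 27.5, z = 24 mm. The real stop is adjustable: its face is up to 3 mm nearer or farther, differently each time and not measured. It is a sprung aluminium pad 50 mm wide, top 36 mm above the desk, yielding 1 mm per 16 N (at most 5 mm), before a steel block 38 mm high.
- pivot (a point): Where the eccentric's vertical pivot axis meets the plate's top: x = -37.5 mm, y = 0, z = 10 mm in the fixture's frame; axes as the fixture.
- cam (a joint): Angle of the eccentric, rad, 0 to 2.7, growing counter-clockwise seen from above; open (0 to 0.35) at the start. Turned on, the lobe first pushes the block to the pad, then bears on it from somewhere between 1.3 and 2.1 on, depending on the stop; about 0.12 more is then enough. Friction (pivot about 0.24 N m) keeps it where it is left.
- disc (a point): Centre of the eccentric's steel disc (20 mm radius, 14 to 36 mm above the desk), 10 mm off the pivot, in the direction of its lobe: at (joint - 2.705) rad from the fixture's +x. Tighten to a bearing force on the block of about 15 N; it eases by 10 to 50 % when let go and should stay at 6 to 20 N; more than 25 N at any time spoils the block. Disc on block: friction 0.3.
- peg (a point): Half-way up the round black upright peg on the end of the eccentric's lever: 16 mm diameter, bare from 52 to 94 mm above the desk, this point at 74 mm; 70 mm from the pivot, at (joint + 2.007) rad from the fixture's +x. The lever is a flat bar 40 to 50 mm above the desk. It takes about 3 N to swing freely, and 0.19 (at 2.2 rad) to 0.25 N (at 1.4) more per newton of bearing.
- spare: Bystander: small aluminium block 34 x 34 x 28 mm with one port in its top; origin under its centre. Not the one to clamp.
- fitting: Bystander: brass fitting, 30 mm wide, 34 mm tall; origin under its centre.
- collar: Bystander: steel ring 48 mm wide, 14 mm tall; origin under its centre.
- mug: Bystander: white mug 80 mm wide, 90 mm tall; origin under its centre.
- calculator: Bystander: desk calculator 150 x 90 x 14 mm; origin under its centre.
- phone: Bystander: cordless phone lying flat, 140 x 46 x 22 mm; origin under its centre.
- jar: Bystander: closed jar 60 mm wide, 80 mm tall; origin under its centre.
Things that resemble listed ones, but are neither listed nor needed, are in the scene too. Leave any green, pink or red look-alike of the block alone.

How it is judged (in metres and radians):
On the way, in this order (a step that is already met when the one before it is completed fails the run):
1. the valve block stands in the nest, the eccentric still open (y of block_center in the frame of fixture between -0.005 and 0.005 m and z of block_center in the frame of fixture between 0.032 and 0.038 m and angle between block_center's own z axis and vertical below 0.06 rad and x of block_center in the frame of fixture between -0.012 and 0.016 m and angle between the y axis of block_center and the y axis of fixture, either way round below 0.2 rad and value of joint cam below 0.8 rad), for 0.2 s.
2. the eccentric has been turned until its lobe bears on the block with at least 6 N (value of joint cam above 1 rad and contact force between cam and block above 6 N), for 0.2 s.
At the end, for the whole second after the job is handed in: The valve block stands upright (within 0.06 rad) on the plate in the nest, centred between the cheeks within 5 mm, square to the back stop within 0.06 rad, at rest, and the eccentric's lobe bears on it with 6 to 20 N, the lever released (all of step 2 and y of block_center in the frame of fixture between -0.005 and 0.005 m and z of block_center in the frame of fixture between 0.032 and 0.038 m and angle between block_center's own z axis and vertical below 0.06 rad and x of block_center in the frame of fixture between 0.001 and 0.016 m and angle between the y axis of block_center and the y axis of fixture, either way round below 0.06 rad and contact force between cam and block below 20 N and linear speed of block below 0.01 m/s); the robot touches nothing.
It fails at once if the eccentric presses on the block with more than 25 N (contact force between cam and block above 25 N).
It fails at once if another thing on the desk is moved by more than 30 mm (distance of any of spare, fitting, collar, mug, calculator, phone, jar from where it was at the start of the episode above 0.03 m).
It also fails if it takes over 72 s, if anything falls off the work surface, if the arm or the gripper's body presses on something with over 40 N, if the wrist force passes 120 N, or if a joint passes its speed limit or range.

## Working session

There is one attempt and no reset: what is moved stays moved. The work goes in short steps, Python scripts to look and compute and a tool call to move; the robot and the scene stay as the last step left them, time stands still between calls to the robot, and variables do not carry over. Pictures are saved under pics/ and viewed, and the job is handed in when it is done.

Besides the shell and the picture viewer there is one more tool, called after ">>>" as name(argument=value, ...) on one line, values as JSON. arm_command: Moves the arm, as the interface text tells. Its arguments: {"type":"object","properties":{"rows":{"type":"array","items":{"type":"array","items":{"type":"array","items":{"type":"number"}}}},"grip":{"type":"number"},"squeeze":{"type":"number"}},"required":["rows"]}

```bash
mkdir -p pics; python3 - <<'E'
from station import *
import cv2
print(state())
for n in("scene","top","wrist"):
    m=camera_model(n);print(n,m)
    cv2.imwrite(f"pics/{n}0.png",capture(n)[:,:,::-1])
E
```

```text
{'clock': 0.0, 'joint_positions': array([-1.26158385e+00,  1.24521626e-01,  1.65167599e+00,  1.44184388e-06,
        1.36749731e+00, -8.26230169e-02]), 'joint_velocities': array([-0.00063298, -0.00025316,  0.00180514, -0.00012035, -0.00032618,
       -0.00149349]), 'joint_torque': array([-6.64659819e-04, -4.23611176e+01, -3.65456021e+01, -1.80453385e-04,
        6.78610930e-03, -4.23624826e-06]), 'position': array([ 247.97611497, -600.09827803,  194.74122817]), 'ee_rot': array([-1.04447941e-03,  9.80868914e-01,  1.94666555e-01, -1.18132449e-04]), 'contact_force': array([ 0.01912824,  0.75894428, -0.69360077]), 'wrist_torque': array([ 0.01090214, -0.03570855, -0.00466715]), 'grip_width': 1.0019148846850476}
scene {'camera_matrix': array([[558.75452002,   0.        , 322.19102969],
       [  0.        , 558.75452002, 240.49000522],
       [  0.        ,   0.        ,   1.        ]]), 'R': array([[ 0.70222999,  0.71175183,  0.01680406],
       [ 0.41944393, -0.39453035, -0.81756504],
       [-0.5752737 ,  0.58116705, -0.57559103]]), 't': array([-307.54764182, -158.59326917, 1606.47777586])}
top {'camera_matrix': array([[586.93515106,   0.        , 321.52873841],
       [  0.        , 586.93515106, 236.99618915],
       [  0.        ,   0.        ,   1.        ]]), 'R': array([[ 0.0439552 , -0.99903287,  0.00112431],
       [-0.97577326, -0.04317321, -0.21448221],
       [ 0.21432332,  0.00833054, -0.97672725]]), 't': array([ -72.55150068,  456.4052666 , 1459.27411281])}
wrist {'camera_matrix': array([[392.20000486,   0.        , 312.79192583],
       [  0.        , 392.20000486, 245.00418912],
       [  0.        ,   0.        ,   1.        ]]), 'R': array([[ 0.38219614, -0.92407989, -0.00157223],
       [-0.8776478 , -0.36352348,  0.31238602],
       [-0.28924118, -0.11801287, -0.94995395]]), 't': array([-648.57238673,  -41.31191463,  378.74144533])}
```

View pics/top0.png

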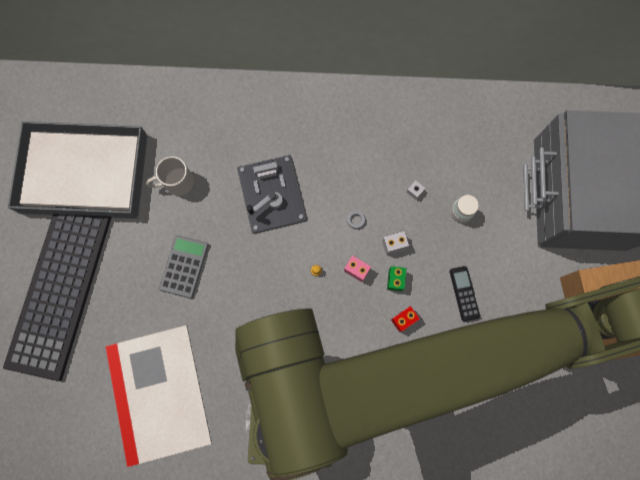

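View pics/scene0.png

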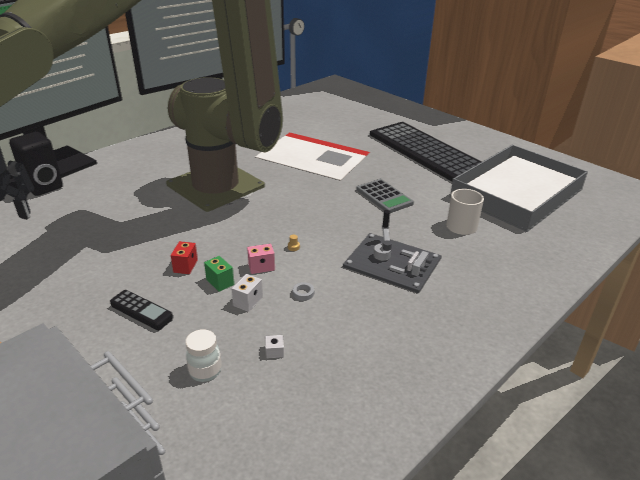

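View pics/wrist0.png

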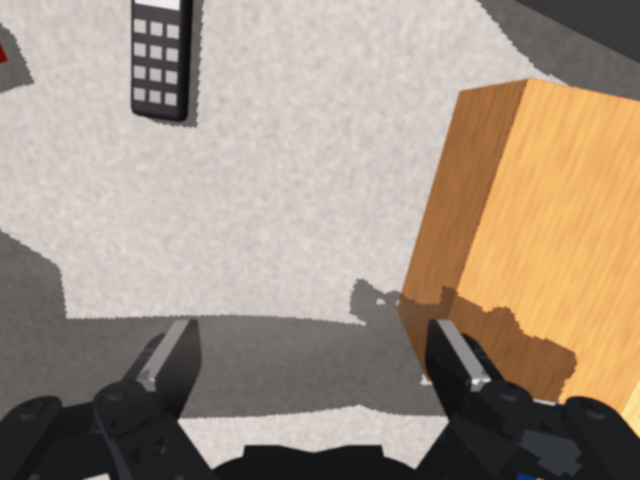

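The top view shows the plain block at about (396,242), the fixture plate around (271,193) with its lever peg near (262,207), and red, pink and green look-alikes beside the block. I'll zoom in on both.

```bash
cat > h.py <<'E'
import numpy as np, cv2
from station import *
def ray(n,px,z,m=None):
    m=m or camera_model(n)
    u=cv2.undistortPoints(np.array([[px]],float),m["camera_matrix"],None)[0,0]
    d=m["R"].T@np.array([u[0],u[1],1]); c=-m["R"].T@m["t"]
    return c+d*(z-c[2])/d[2]
def proj(n,X,m=None):
    m=m or camera_model(n)
    p=m["camera_matrix"]@(m["R"]@np.array(X,float)+m["t"]);return p[:2]/p[2]
E
python3 - <<'E'
import cv2
im=cv2.imread("pics/top0.png")
a=cv2.resize(im[145:245,225:325],(600,600),interpolation=cv2.INTER_CUBIC)
cv2.imwrite("pics/tfix.png",a)
b=cv2.resize(im[225:260,375:420],None,fx=12,fy=12,interpolation=cv2.INTER_CUBIC)
cv2.imwrite("pics/tblk.png",b)
s=cv2.imread("pics/scene0.png")
cv2.imwrite("pics/sfix.png",cv2.resize(s[195:300,335:455],None,fx=5.5,fy=5.5,interpolation=cv2.INTER_CUBIC))
E
```

```text
(no output)
```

View pics/tfix.png

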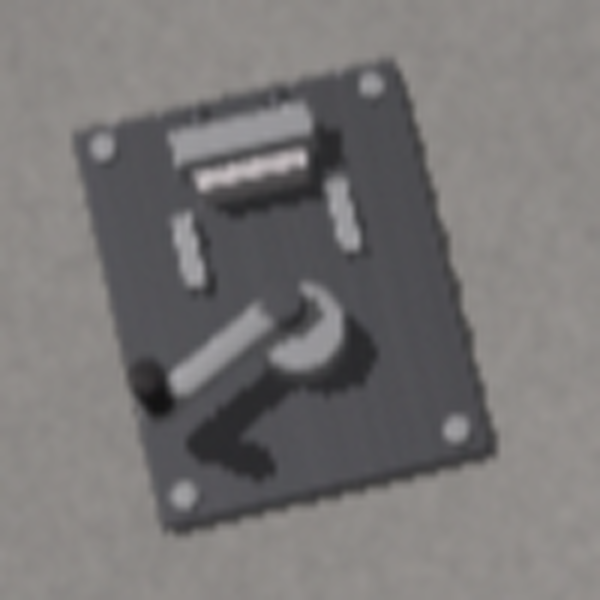

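View pics/tblk.png

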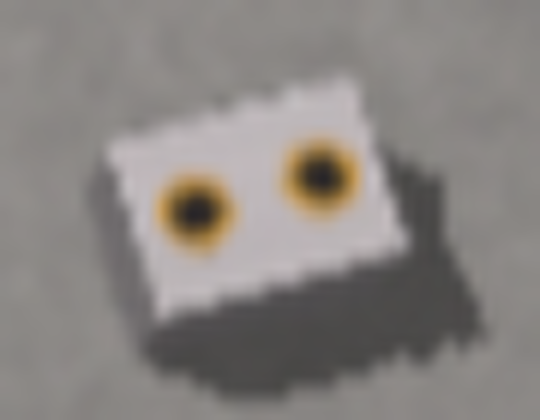

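View pics/sfix.png

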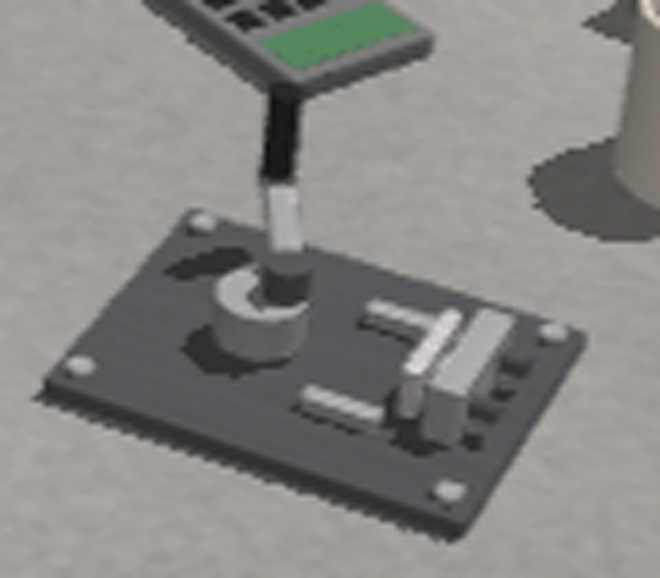

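```bash
python3 - <<'E'
from h import *
def pts(L,s,o,z):return np.array([ray("top",((x+.5)/s-.5+o[0],(y+.5)/s-.5+o[1]),z) for x,y in L])[:,:2]
C=pts([(75,130),(392,57),(497,450),(165,526)],6,(225,145),10)
B=pts([(103,146),(371,84),(456,430),(183,494)],6,(225,145),12)
for P in(C,B):
    print(P.round(1).tolist(),P.mean(0)); 
    x=(P[0]+P[1]-P[2]-P[3])/2; y=(P[0]+P[3]-P[1]-P[2])/2
    print(np.linalg.norm(x),np.linalg.norm(y),np.degrees(np.arctan2(x[1],x[0])),np.degrees(np.arctan2(-y[0],y[1])))
    th=np.arctan2(x[1],x[0]); print("origin",P.mean(0)+20*np.array([np.cos(th),np.sin(th)]))
K=pts([(108,150),(352,76),(410,240),(160,320)],12,(375,225),50)
print(K,K.mean(0)); x=(K[0]+K[1]-K[2]-K[3])/2; y=(K[0]+K[3]-K[1]-K[2])/2
print(np.linalg.norm(x),np.linalg.norm(y),np.degrees(np.arctan2(x[1],x[0])),np.degrees(np.arctan2(-y[0],y[1])))
Q=pts([(197,211),(322,177)],12,(375,225),50); print(Q,Q.mean(0))
E
```

```text
[[653.9, 185.3], [695.1, 44.2], [513.5, -12.5], [472.6, 132.0]] [583.75326104  87.24281127]
189.5925152786176 148.58808059578504 16.862274539238197 16.037487454711425
origin [602.89335673  93.04425392]
[[646.2, 171.8], [681.0, 52.8], [521.3, 6.0], [486.9, 124.8]] [583.85702657  88.85731215]
166.23831924242265 123.81792020063065 16.38544879400786 16.227510173118443
origin [603.04473954  94.49926844]
[[ 465.98927679 -211.6036097 ]
 [ 484.57077962 -263.59606801]
 [ 449.15891823 -276.47373069]
 [ 429.3957347  -223.46342646]] [ 457.27867734 -243.78420871]
38.06810023019935 55.89251987901932 18.96017541029467 20.0610753020114
[[ 453.47879969 -230.89838323]
 [ 462.09780031 -257.48900956]] [ 457.7883     -244.19369639]
```

>>> arm_command(rows=[[[0.03,-0.023,0,0.5],[0.07,-0.053,0,1],[0.115,-0.087,0,1.5],[0.16,-0.121,0,2],[0.205,-0.155,0,2.5],[0.25,-0.189,0,3],[0.29,-0.22,0,3],[0.315,-0.239,0,3],[0.329,-0.249,0,3],[0.329,-0.249,0,3],[0.329,-0.249,0,3]]], grip=0.085)

```text
clock: 1.52
position: [456.8, -245.8, 195.9]
ee_rot: [0.0, 0.986, 0.168, -0.0]
contact_force: [-0.2, -0.1, -1.1]
grip_width: 0.998
```

```bash
cat > snap.py <<'E'
import sys
from h import *
import pickle
n=sys.argv[1]
s=state(); m=camera_model("wrist"); im=capture("wrist")
cv2.imwrite(f"pics/{n}.png",im[:,:,::-1]); pickle.dump((s,m),open(f"{n}.pkl","wb"))
R=__import__("scipy.spatial.transform",fromlist=["Rotation"]).Rotation.from_quat(np.roll(s["ee_rot"],-1)).as_matrix()
print(s["clock"],s["position"],"yaw",np.degrees(np.arctan2(R[1,0],R[0,0])),"F",s["contact_force"],s["grip_width"],"tcp px",proj("wrist",s["position"],m)); print(R[:,2])
E
python3 snap.py w1
```

```text
1.525 [ 456.75353    -245.8362147   195.91085309] yaw 19.39350071190256 F [-0.22423652 -0.08197362 -1.06237643] 0.9976897874426823 tcp px [313.71819394 285.85637319]
[-4.29785908e-04 -2.73697150e-04 -9.99999870e-01]
```

View pics/w1.png

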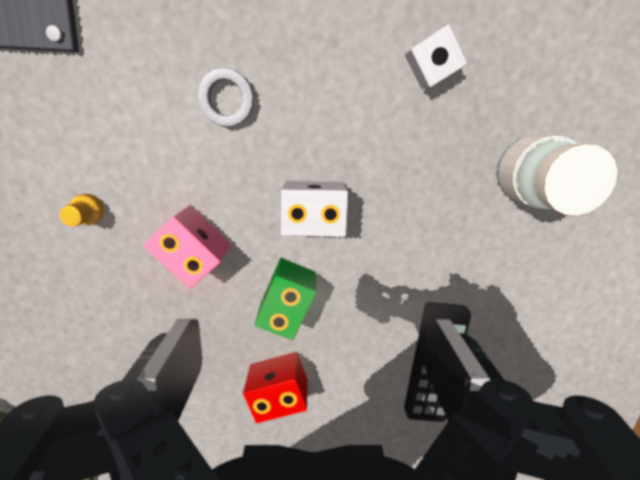

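The wrist view shows the block's top face between about (281,183) and (347,237). The pink, green and red look-alikes stay clear of where the fingers will go.

```bash
python3 - <<'E'
from h import *;import pickle
s,m=pickle.load(open("w1.pkl","rb"))
im=cv2.imread("pics/w1.png");hsv=cv2.cvtColor(im,cv2.COLOR_BGR2HSV)
g=im[170:245,265:365].copy()
mask=((im.min(2)>215)).astype(np.uint8);mask[:, :265]=0;mask[:,365:]=0;mask[:170]=0;mask[245:]=0
c=max(cv2.findContours(mask,0,2)[0],key=cv2.contourArea);r=cv2.minAreaRect(c);print(r)
P=np.array([ray("wrist",p,50,m)[:2] for p in cv2.boxPoints(r)]);print(P,P.mean(0))
for i in range(2):
    d=P[i+1]-P[i];print(np.linalg.norm(d),np.degrees(np.arctan2(d[1],d[0])))
br=((hsv[:,:,0]>15)&(hsv[:,:,0]<32)&(hsv[:,:,1]>120)).astype(np.uint8);br[:,:281]=0;br[:,347:]=0;br[:184]=0;br[237:]=0
n,l,st,ce=cv2.connectedComponentsWithStats(br);print(st[1:,4],ce[1:])
E
```

```text
((313.1631164550781, 212.5302276611328), (65.09832763671875, 44.17451858520508), 1.0416265726089478)
[[ 431.2681456  -224.75375433]
 [ 467.79308509 -213.63590983]
 [ 484.77911529 -264.80645358]
 [ 448.84102602 -277.81971723]] [ 458.170343   -245.25395874]
38.179545186651524 16.929750664103032
53.91613644457606 -71.63644606758507
[182 188] [[296.90659341 213.13736264]
 [330.0106383  213.61170213]]
```

```bash
python3 - <<'E'
from h import *;import pickle
s,m=pickle.load(open("w1.pkl","rb"))
a=ray("wrist",(296.9,213.14),50,m);b=ray("wrist",(330.0,213.6),50,m);d=b-a
print(a,b,(a+b)/2,np.degrees(np.arctan2(d[0],-d[1])),np.linalg.norm(d))
E
```

```text
[ 453.43646813 -232.36748302   50.        ] [ 462.34278305 -258.84082705   50.        ] [ 457.88962559 -245.60415503   50.        ] 18.59426536125909 27.93135137420017
```

>>> arm_command(rows=[[[0.001,0,0.02,0.8],[0.001,0,0.06,0.8],[0.001,0,0.1,0.8],[0.001,0,0.135,0.8],[0.001,0,0.16,0.8],[0.001,0,0.175,0.8],[0.001,0,0.182,0.8],[0.001,0,0.182,0.8],[0.001,0,0.182,0.8]]], grip=0.085)

```text
clock: 2.7
position: [458.9, -245.2, 15.1]
ee_rot: [0.001, 0.987, 0.162, 0.001]
contact_force: [-0.1, -0.2, 0.5]
grip_width: 0.992
```

>>> arm_command(rows=[[[0,0,0,0],[0,0,0,0],[0,0,0,0],[0,0,0,0],[0,0,0,0],[0,0,0,0],[0,0,0,0],[0,0,0,0]]], grip=0.04, squeeze=40)

```text
clock: 3.7
position: [458.1, -244.7, 14.0]
ee_rot: [-0.0, 0.987, 0.162, -0.0]
contact_force: [-0.8, -0.2, -0.6]
grip_width: 0.469
```

```bash
python3 snap.py w2
```

```text
3.7 [ 458.07261566 -244.652843     13.99486   ] yaw 18.64467274926012 F [-0.82951542 -0.21516452 -0.63091911] 0.469283520308534 tcp px [313.66370006 285.86227994]
[-4.89717846e-05  6.01052848e-05 -9.99999997e-01]
```

View pics/w2.png

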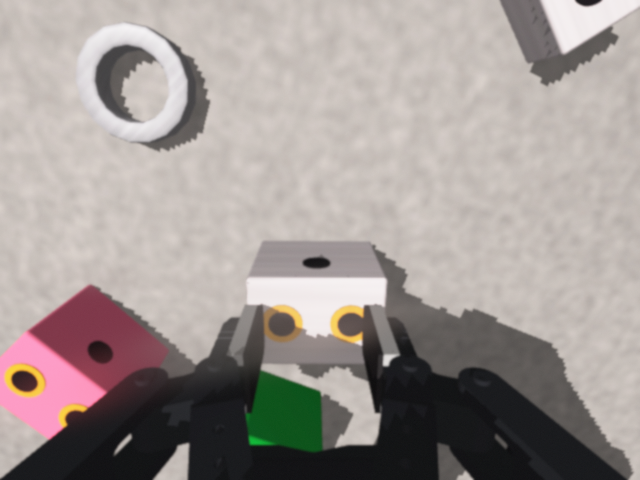

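```bash
python3 - <<'E'
from h import *;import pickle
s,m=pickle.load(open("w2.pkl","rb"))
print("cam",-m["R"].T@m["t"])
y=np.radians(18.6);x_=np.array([np.cos(y),np.sin(y),0]);y_=np.array([-np.sin(y),np.cos(y),0])
p0=s["position"]*[1,1,0]
for X in(-20,20):
  for Y in (28,-28):
    for Z in(0,50): print("blk",X,Y,Z,proj("wrist",p0+X*x_+Y*y_+[0,0,Z],m).round(0))
for Y in (20,28):
  for X in(-11,11):
   for Z in(20,40,60,80):print("fing",X,Y,Z,proj("wrist",p0+X*x_+Y*y_+[0,0,Z],m).round(0))
print(state()["joint_torque"])
E
```

```text
cam [ 533.05835106 -218.81816421  190.80119248]
blk -20 28 0 [262. 309.]
blk -20 28 50 [247. 365.]
blk -20 -28 0 [365. 309.]
blk -20 -28 50 [380. 365.]
blk 20 28 0 [259. 238.]
blk 20 28 50 [242. 277.]
blk 20 -28 0 [369. 239.]
blk 20 -28 50 [386. 277.]
fing -11 20 20 [272. 312.]
fing -11 20 40 [268. 333.]
fing -11 20 60 [262. 360.]
fing -11 20 80 [255. 395.]
fing 11 20 20 [271. 270.]
fing 11 20 40 [266. 287.]
fing 11 20 60 [260. 310.]
fing 11 20 80 [252. 339.]
fing -11 28 20 [256. 312.]
fing -11 28 40 [250. 333.]
fing -11 28 60 [242. 360.]
fing -11 28 80 [232. 395.]
fing 11 28 20 [254. 270.]
fing 11 28 40 [247. 287.]
fing 11 28 60 [239. 310.]
fing 11 28 80 [227. 339.]
[ 5.40550736e-04 -3.24128437e+01 -3.11847210e+01  6.96521488e-05
  5.56939540e-04  1.66542748e-05]
```

```bash
python3 - <<'E'
from h import *
s=capture("scene")[:,:,::-1]
cv2.imwrite("pics/s2.png",cv2.resize(s[180:340,150:350],None,fx=4,fy=3.7,interpolation=cv2.INTER_CUBIC))
E
```

```text
(no output)
```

View pics/s2.png

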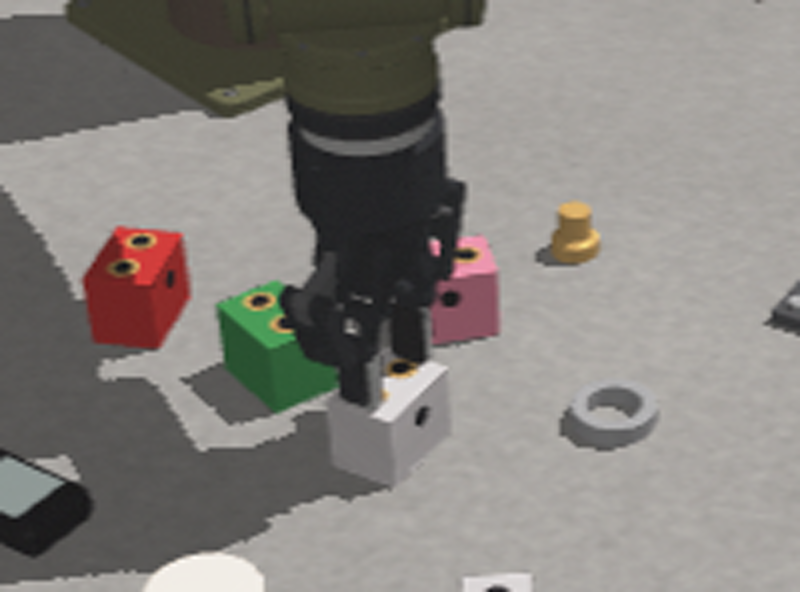

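The gripper read exactly the commanded 40 mm, and both pictures show the tips (about (262,305) and (365,305)) above the block's top, so it holds nothing. The real fingertips seem to sit about 40 mm behind the stated TCP. I'll reopen and lower in small steps, watching the force and the pictures.

>>> arm_command(rows=[[[0,0,-0.005,0],[0,0,-0.005,0],[0,0,-0.005,0],[0,0,-0.005,0],[0,0,-0.005,0],[0,0,-0.002,0],[0,0,0.002,0],[0,0,0.006,0],[0,0,0.01,0],[0,0,0.01,0],[0,0,0.01,0]]], grip=0.085)

```text
clock: 5.18
position: [458.2, -244.7, 4.0]
ee_rot: [0.0, 0.987, 0.162, 0.0]
contact_force: [0.9, -0.2, 1.3]
grip_width: 0.995
```

```bash
python3 snap.py w3;python3 - <<'E'
from h import *
s=capture("scene")[:,:,::-1]
cv2.imwrite("pics/s3.png",cv2.resize(s[200:320,200:310],None,fx=6,fy=5,interpolation=cv2.INTER_CUBIC))
E
```

```text
5.175 [ 458.15151634 -244.6824689     4.04517584] yaw 18.649211162712554 F [ 0.87246467 -0.1707396   1.27581171] 0.9945770322438441 tcp px [313.65125531 285.83455497]
[ 3.06276987e-05 -1.73329922e-05 -9.99999999e-01]
```

View pics/w3.png

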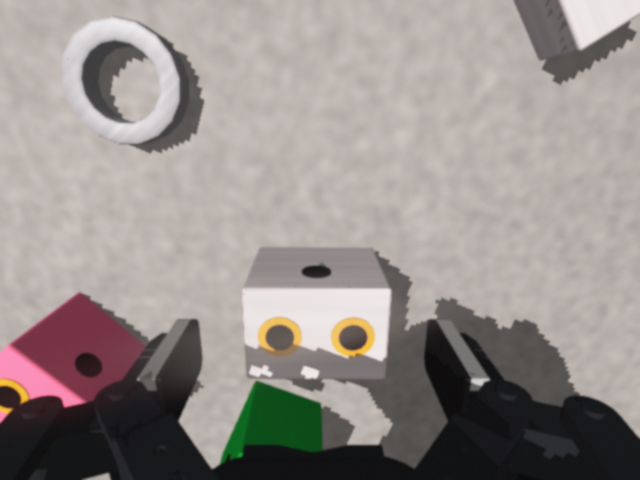

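View pics/s3.png

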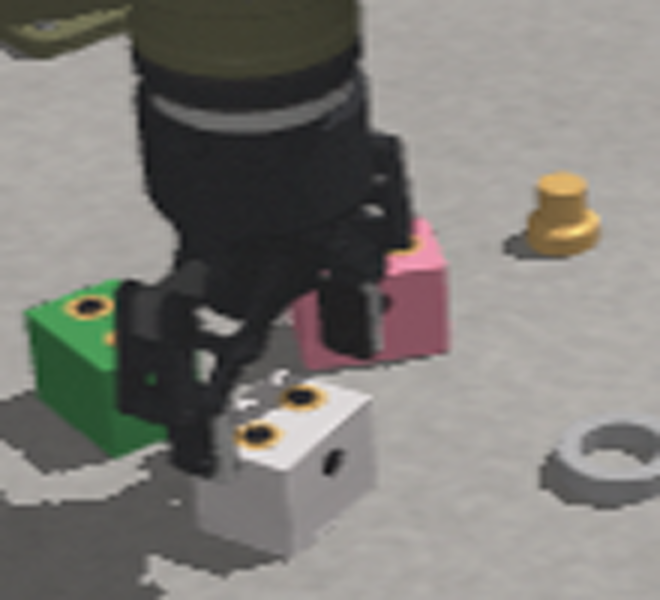

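```bash
python3 - <<'E'
from h import *;import pickle
s,m=pickle.load(open("w3.pkl","rb"))
y=np.radians(18.65);X=np.array([np.cos(y),np.sin(y),0]);Y=np.array([np.sin(y),-np.cos(y),0])
def t(p,z):
    d=ray("wrist",p,z,m)-s["position"];return (d@X).round(1),(d@Y).round(1)
for p in[(148,345),(80,294),(243,289),(391,289),(246,377),(386,379),(322,403),(257,381)]:print(p,t(p,50))
E
```

```text
(148, 345) (np.float64(-4.1), np.float64(-63.6))
(80, 294) (np.float64(17.3), np.float64(-85.7))
(243, 289) (np.float64(19.3), np.float64(-25.9))
(391, 289) (np.float64(19.4), np.float64(28.1))
(246, 377) (np.float64(-18.6), np.float64(-26.8))
(386, 379) (np.float64(-19.6), np.float64(28.5))
(322, 403) (np.float64(-31.1), np.float64(3.3))
(257, 381) (np.float64(-20.5), np.float64(-22.5))
```

>>> arm_command(rows=[[[0,0.001,0,0],[0,0.001,0,0],[0,0.001,0,0],[0,0.001,0.003,0],[0,0.001,0.007,0],[0,0.001,0.011,0],[0,0.001,0.015,0],[0,0.001,0.015,0]]], grip=0.07)

```text
clock: 6.28
position: [458.0, -245.3, -11.6]
ee_rot: [-0.0, 0.987, 0.162, -0.0]
contact_force: [0.2, 0.4, 0.3]
grip_width: 0.82
```

>>> arm_command(rows=[[[0,0,0.003,0],[0,0,0.006,0],[0,0,0.009,0],[0,0,0.011,0],[0,0,0.011,0],[0,0,0.011,0]]])

```text
clock: 7.02
position: [458.5, -245.6, -21.9]
ee_rot: [0.0, 0.987, 0.162, 0.0]
contact_force: [0.4, 0.5, 0.4]
grip_width: 0.822
```

```bash
python3 snap.py w4;python3 - <<'E'
from h import *
s=capture("scene")[:,:,::-1]
cv2.imwrite("pics/s4.png",cv2.resize(s[200:320,200:310],None,fx=6,fy=5,interpolation=cv2.INTER_CUBIC))
E
```

```text
7.025 [ 458.4745515  -245.63741814  -21.9108876 ] yaw 18.64641283943504 F [0.35426038 0.45937601 0.40244404] 0.82157321183269 tcp px [313.64241501 285.85275516]
[ 8.17558666e-05 -5.29162718e-05 -9.99999995e-01]
```

View pics/w4.png

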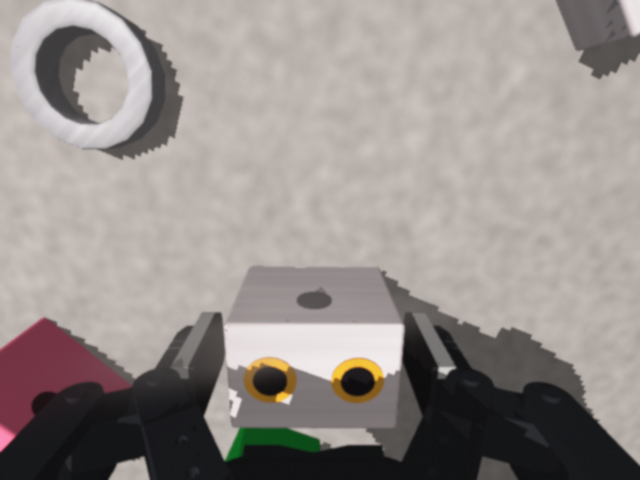

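View pics/s4.png

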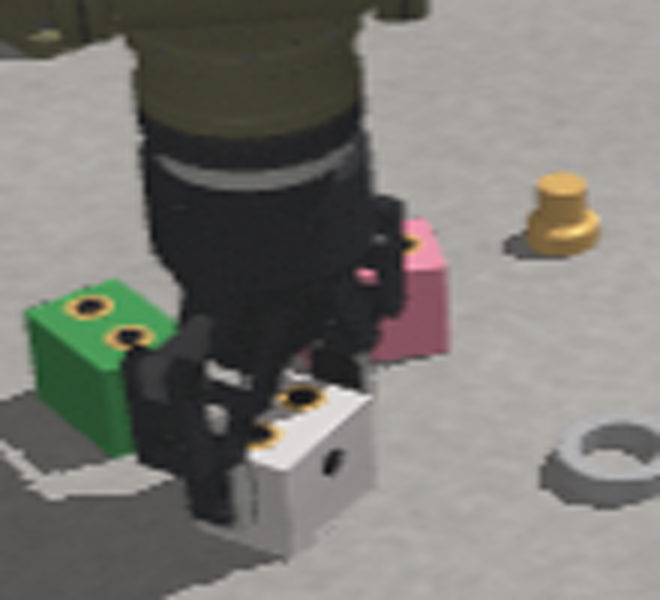

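The fingers now straddle the block: inner edges at (222,320) and (405,320), block edges 227 to 402. The tips are about 18 mm up. I'll raise 5 mm and close.

>>> arm_command(rows=[[[0,0,-0.005,0],[0,0,-0.005,0],[0,0,-0.005,0]]])

```text
clock: 7.5
position: [458.6, -245.7, -16.7]
ee_rot: [0.0, 0.987, 0.162, 0.0]
contact_force: [-0.8, -0.1, -0.2]
grip_width: 0.82
```

>>> arm_command(rows=[[[0,0,0,0],[0,0,0,0],[0,0,0,0],[0,0,0,0],[0,0,0,0],[0,0,0,0]]], grip=0.04, squeeze=40)

```text
clock: 8.25
position: [458.7, -245.8, -16.8]
ee_rot: [0.0, 0.987, 0.162, 0.0]
contact_force: [0.8, -1.3, 1.5]
grip_width: 0.648
```

```bash
python3 snap.py w5
```

```text
8.25 [ 458.69211589 -245.82874884  -16.76652802] yaw 18.6480047116407 F [ 0.78299379 -1.29943716  1.47325072] 0.6477983065560263 tcp px [313.69633895 285.81725216]
[ 5.86060054e-04 -4.41848169e-04 -9.99999731e-01]
```

View pics/w5.png

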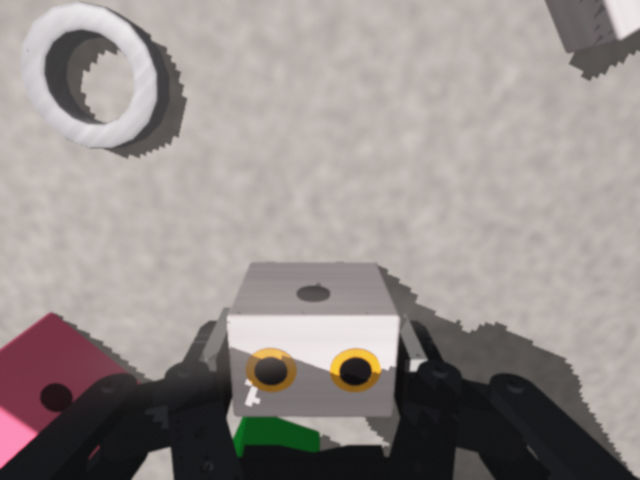

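>>> arm_command(rows=[[[0,0,-0.01,0],[0,0,-0.04,0],[0,0,-0.08,0],[0,0,-0.12,0],[0,0,-0.15,0],[0.02,-0.022,-0.15,0],[0.055,-0.062,-0.15,0.5],[0.09,-0.101,-0.15,1],[0.125,-0.14,-0.15,1.5],[0.16,-0.18,-0.15,2],[0.195,-0.219,-0.15,2.2],[0.225,-0.253,-0.15,2.2],[0.24,-0.27,-0.15,2.2],[0.245,-0.276,-0.15,2.2],[0.245,-0.276,-0.15,2.2],[0.245,-0.276,-0.15,2.2],[0.245,-0.276,-0.15,2.2]]])

```text
clock: 10.42
position: [602.1, 93.2, 133.1]
ee_rot: [0.0, 0.99, 0.142, -0.0]
contact_force: [0.8, -0.6, -3.5]
grip_width: 0.654
```

```bash
python3 snap.py w6
```

```text
10.425 [602.09749604  93.18647362 133.08404801] yaw 16.365959629864065 F [ 0.82841255 -0.55324184 -3.47881159] 0.6541189482958113 tcp px [313.59204111 285.78770621]
[-8.32930280e-05 -1.85363932e-04 -9.99999979e-01]
```

View pics/w6.png

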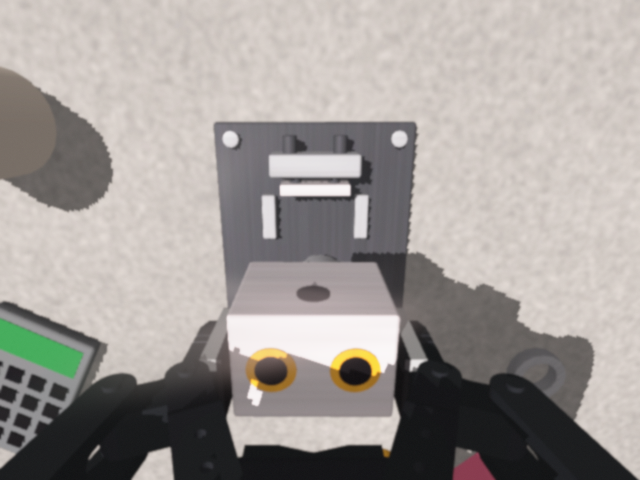

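```bash
python3 - <<'E'
from h import *;import pickle
s,m=pickle.load(open("w6.pkl","rb"))
y=np.radians(16.366);X=np.array([np.cos(y),np.sin(y),0]);Y=np.array([np.sin(y),-np.cos(y),0])
def t(n,p,z):
    w=ray("wrist",p,z,m);d=w-s["position"];print(n,p,"tool",(d@X).round(1),(d@Y).round(1),"world",w.round(1)[:2])
im=cv2.imread("pics/w6.png")
a=cv2.cvtColor(im,cv2.COLOR_BGR2GRAY)[115:260,205:425]
cv2.imwrite("pics/w6z.png",cv2.resize(a,None,fx=3.6,fy=3.6,interpolation=cv2.INTER_CUBIC))
for p in[(214.5,122),(415.5,122)]:t("plate",p,10)
for p in[(230,139),(399,139)]:t("bolt",p,12)
for p in[(275,195),(276,238),(354,195),(355,238)]:t("cheek",p,18)
for p in[(280,195),(351,195)]:t("padfacetop",p,36)
for p in[(229,317),(398,317),(234,416),(391,416)]:t("blk",p,199.9)
E
```

```text
plate (214.5, 122) tool 75.0 -72.1 world [653.8 183.5]
plate (415.5, 122) tool 75.1 74.6 world [695.2  42.8]
bolt (230, 139) tool 63.2 -61.2 world [645.5 169.7]
bolt (399, 139) tool 63.2 62.9 world [680.5  50.6]
cheek (275, 195) tool 22.8 -28.8 world [615.9 127.2]
cheek (276, 238) tool -11.0 -29.0 world [583.3 117.9]
cheek (354, 195) tool 22.8 30.6 world [632.6  70.2]
cheek (355, 238) tool -11.0 32.5 world [600.7  58.9]
padfacetop (280, 195) tool 26.3 -23.5 world [620.7 123.1]
padfacetop (351, 195) tool 26.3 26.6 world [634.8  75.1]
blk (229, 317) tool 19.3 -26.7 world [613.1 124.3]
blk (398, 317) tool 19.3 26.3 world [628.   73.3]
blk (234, 416) tool -19.0 -27.6 world [576.1 114.3]
blk (391, 416) tool -19.0 26.5 world [591.4  62.4]
```

View pics/w6z.png

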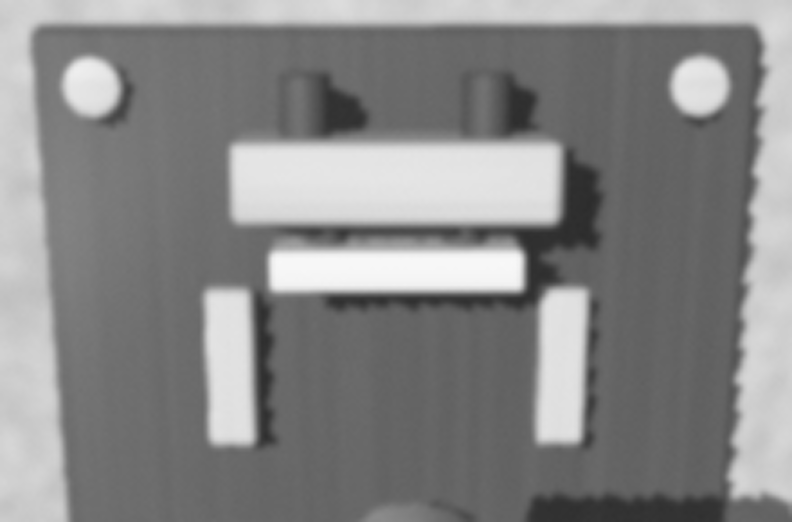

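The wrist view shows the nest between the cheeks, inner edges at (276,195) and (354,195), with the pad centred at column 315. The tool is square to the plate, and the block sits about 1.2 mm to one side of the nest.

>>> arm_command(rows=[[[0,0.0012,0.01,0],[0,0.0012,0.035,0],[0,0.0012,0.065,0],[0,0.0012,0.09,0],[0,0.0012,0.11,0],[0,0.0012,0.12,0],[0,0.0012,0.12,0],[0,0.0012,0.12,0],[0,0.0012,0.12,0]]])

```text
clock: 11.6
position: [603.7, 93.2, 14.4]
ee_rot: [0.0, 0.99, 0.143, 0.001]
contact_force: [0.7, -0.4, -3.5]
grip_width: 0.645
```

```bash
python3 snap.py w7
```

```text
11.6 [603.66646653  93.20277756  14.3511166 ] yaw 16.449074722175524 F [ 0.69478572 -0.35140101 -3.45367636] 0.6452756524124706 tcp px [313.55635268 285.77877515]
[ 2.29567122e-03  1.97716525e-04 -9.99997345e-01]
```

View pics/w7.png

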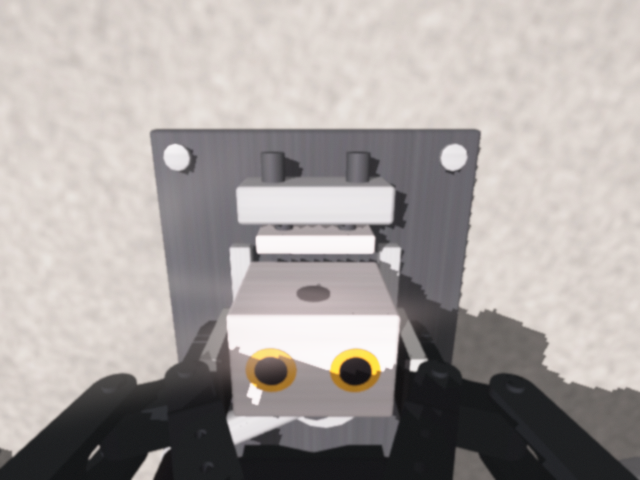

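```bash
python3 - <<'E'
from h import *;import pickle
s,m=pickle.load(open("w7.pkl","rb"))
y=np.radians(16.45);X=np.array([np.cos(y),np.sin(y),0]);Y=np.array([np.sin(y),-np.cos(y),0])
def t(n,p,z):
    w=ray("wrist",p,z,m);d=w-s["position"];print(n,p,"tool",(d@X).round(1),(d@Y).round(1))
for p in[(151,131),(480,131)]:t("plate",p,10)
for p in[(177,157),(453,157)]:t("bolt",p,12)
for p in[(231,247),(400,247)]:t("cheek outer",p,18)
for p in[(257,252),(375,252)]:t("pad",p,36)
zb=14.35+16.8
for p in[(229,316),(398,316),(234,415),(391,415)]:t("blktop",p,zb+50)
for p in[(246,264),(380,264)]:t("blkbot",p,zb)
print(state()["position"])
E
```

```text
plate (151, 131) tool 72.9 -72.2
plate (480, 131) tool 73.0 73.9
bolt (177, 157) tool 61.8 -61.2
bolt (453, 157) tool 61.8 62.5
cheek outer (231, 247) tool 21.3 -38.5
cheek outer (400, 247) tool 21.3 40.2
pad (257, 252) tool 25.1 -23.8
pad (375, 252) tool 25.1 25.7
blktop (229, 316) tool 19.4 -26.7
blktop (398, 316) tool 19.4 26.3
blktop (234, 415) tool -18.7 -27.5
blktop (391, 415) tool -18.7 26.5
blkbot (246, 264) tool 17.8 -29.5
blkbot (380, 264) tool 17.8 28.9
[603.46966245  93.16327885  14.14588976]
```

>>> arm_command(rows=[[[-0.001,0.001,0,0],[-0.001,0.001,0.004,0],[-0.001,0.001,0.008,0],[-0.001,0.001,0.012,0],[-0.001,0.001,0.015,0],[-0.001,0.001,0.017,0],[-0.001,0.001,0.018,0],[-0.001,0.001,0.019,0],[-0.001,0.001,0.0195,0],[-0.001,0.001,0.0195,0],[-0.001,0.001,0.0195,0]]])

```text
clock: 13.02
position: [602.0, 91.9, -6.4]
ee_rot: [-0.0, 0.99, 0.143, 0.0]
contact_force: [0.4, 0.3, -3.1]
grip_width: 0.649
```

```bash
python3 snap.py w8
```

```text
13.025 [602.03543186  91.86780194  -6.38608629] yaw 16.448197579993614 F [ 0.39520031  0.31898074 -3.12421207] 0.6493942083497183 tcp px [313.58115767 285.79497344]
[ 1.57266760e-04  3.01692246e-05 -9.99999987e-01]
```

View pics/w8.png

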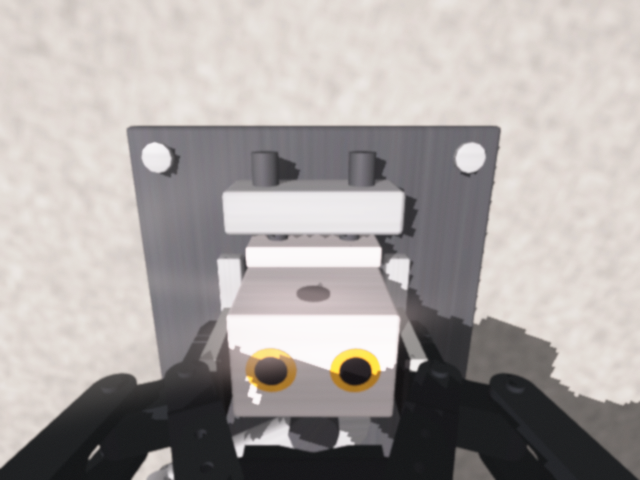

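>>> arm_command(rows=[[[0,0,0.0005,0],[0,0,0.001,0],[0,0,0.001,0]]])

```text
clock: 13.45
position: [602.1, 91.9, -6.7]
ee_rot: [-0.0, 0.99, 0.143, 0.0]
contact_force: [-2.7, -0.5, 4.2]
grip_width: 0.652
```

>>> arm_command(rows=[[[0,0,0.0005,0],[0,0,0.001,0],[0,0,0.001,0]]])

```text
clock: 13.82
position: [602.1, 91.9, -6.8]
ee_rot: [0.0, 0.99, 0.143, -0.0]
contact_force: [-6.2, 0.2, 9.6]
grip_width: 0.647
```

Contact came at the predicted height (TCP z −6.7), so the block is on the plate. I'll ease off, release and lift.

>>> arm_command(rows=[[[0,0,-0.0013,0],[0,0,-0.0013,0],[0,0,-0.0013,0]]])

```text
clock: 14.2
position: [602.3, 91.9, -6.8]
ee_rot: [0.0, 0.99, 0.143, 0.0]
contact_force: [-1.9, 0.5, 4.6]
grip_width: 0.65
```

>>> arm_command(rows=[[[0,0,0,0],[0,0,0,0],[0,0,0,0],[0,0,0,0],[0,0,0,0],[0,0,-0.01,0],[0,0,-0.03,0],[0,0,-0.06,0],[0,0,-0.09,0],[0,0,-0.12,0],[0,0,-0.15,0],[0,0,-0.18,0],[0,0,-0.18,0],[0,0,-0.18,0],[0,0,-0.18,0]]], grip=0.075)

```text
clock: 16.08
position: [601.0, 91.8, 171.2]
ee_rot: [-0.0, 0.99, 0.143, -0.001]
contact_force: [-0.3, 0.7, -0.4]
grip_width: 0.875
```

```bash
python3 snap.py w9; python3 - <<'E'
from h import *
s=capture("scene")[:,:,::-1]
cv2.imwrite("pics/s9.png",cv2.resize(s[180:300,335:475],None,fx=5.5,fy=5,interpolation=cv2.INTER_CUBIC))
E
```

```text
16.075 [600.95604092  91.78263617 171.21752151] yaw 16.446981826476968 F [-0.2949539   0.6662935  -0.41859481] 0.8749044769843212 tcp px [313.59365525 285.84201464]
[-2.73366062e-03 -1.58303801e-04 -9.99996251e-01]
```

View pics/w9.png

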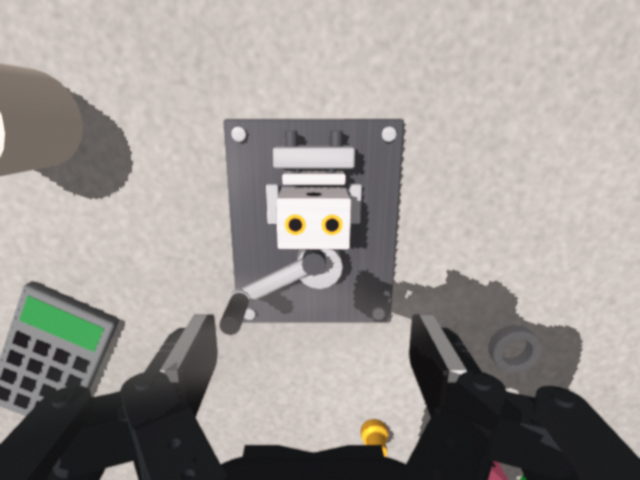

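View pics/s9.png

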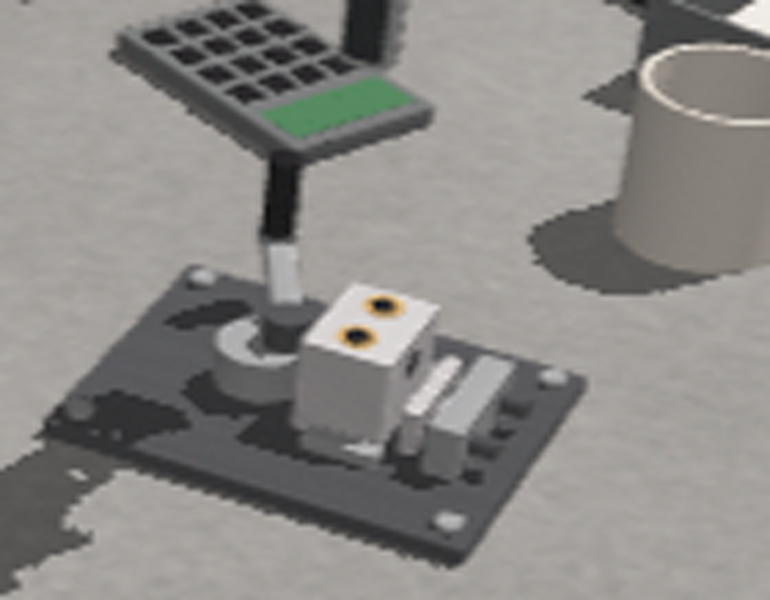

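```bash
python3 - <<'E'
from h import *;import pickle
s,m=pickle.load(open("w9.pkl","rb"))
im=cv2.imread("pics/w9.png")
a=im[260:345,200:350]
cv2.imwrite("pics/w9z.png",cv2.resize(a,None,fx=5,fy=5,interpolation=cv2.INTER_CUBIC))
y=np.radians(16.447);X=np.array([np.cos(y),np.sin(y),0]);Y=np.array([np.sin(y),-np.cos(y),0])
def t(n,p,z):
    w=ray("wrist",p,z,m);d=w-s["position"];print(n,p,"tool",(d@X).round(1),(d@Y).round(1),"world",w.round(1)[:2])
for p in[(224,120.5),(405,120.5),(391,322),(239,322)]:t("plate",p,10)
for p in[(238,134),(389,134),(250,314),(378,314)]:t("bolt",p,12)
for p in[(278,197),(350,197),(278,249),(350,249),(295,225),(332,225)]:t("blk",p,60)
E
```

```text
plate (224, 120.5) tool 75.3 -73.4 world [652.4 183.5]
plate (405, 120.5) tool 75.3 75.2 world [694.5  41. ]
plate (391, 322) tool -111.1 75.5 world [515.8 -12.1]
plate (239, 322) tool -111.2 -72.0 world [473.9 129.4]
bolt (238, 134) tool 64.7 -62.2 world [645.4 169.7]
bolt (389, 134) tool 64.8 62.4 world [680.7  50.3]
bolt (250, 314) tool -101.4 -60.6 world [486.6 121.2]
bolt (378, 314) tool -101.3 62.1 world [521.4   3.6]
blk (278, 197) tool 21.8 -26.3 world [614.4 123.2]
blk (350, 197) tool 21.8 27.2 world [629.6  71.9]
blk (278, 249) tool -19.1 -27.4 world [574.9 112.7]
blk (350, 249) tool -19.0 28.4 world [590.8  59.1]
blk (295, 225) tool 0.2 -14.0 world [597.2 105.2]
blk (332, 225) tool 0.3 14.2 world [605.2  78.3]
```

View pics/w9z.png

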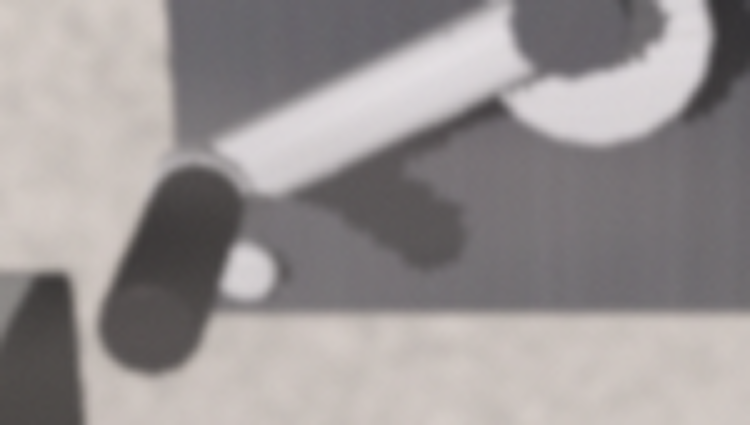

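```bash
python3 - <<'E'
from h import *;import pickle
s,m=pickle.load(open("w9.pkl","rb"))
O=np.array([602.7,92.0]);y=np.radians(16.45)
R=np.array([[np.cos(y),-np.sin(y)],[np.sin(y),np.cos(y)]])
w=ray("wrist",(230.2,325.2),94,m);f=R.T@(w[:2]-O);d=f-[-37.5,0]
print(w,f,np.linalg.norm(d),np.arctan2(d[1],d[0])-2.007)
w=ray("wrist",((205.5)/5-.5+200,260+195/5-.5),52,m);f=R.T@(w[:2]-O);d=f-[-37.5,0]
print(w,f,np.linalg.norm(d),np.arctan2(d[1],d[0])-2.007)
for j in(0.27,1,1.3,1.7,2.1,2.3):
    a=j+2.007;p=np.array([-37.5+70*np.cos(a),70*np.sin(a)]);print(j,p.round(1),(O+R@p).round(1))
E
```

```text
[520.12302629 131.32465602  94.        ] [-68.06097116  61.09901278] 68.31590094054731 0.027594038431911105
[521.12324179 131.29707561  52.        ] [-67.10950744  60.78932178] 67.61704351224729 0.017057867662646053
0.27 [-82.9  53.3] [508.1 119.6]
1 [-106.9    9.4] [497.5  70.7]
1.3 [-106.5  -11.5] [503.8  50.8]
1.7 [-96.6 -37.5] [520.7  28.7]
2.1 [-77.3 -57.6] [544.8  14.9]
2.3 [-65.1 -64.3] [558.5  11.9]
```

The block stands in the nest, about −1.6 and −0.5 mm from its centre. The peg's top is at (230,325), which gives joint ≈ 0.03 with a radius of 68 mm (70 expected). I'll bring a narrow, slightly open gripper over the peg, with its jaws along the direction of swing.

>>> arm_command(rows=[[[-0.008,-0.007,0,8],[-0.018,-0.016,0,17],[-0.028,-0.026,0,26],[-0.038,-0.036,0,35],[-0.048,-0.045,0,44],[-0.058,-0.054,0,53],[-0.067,-0.0615,0,60],[-0.067,-0.0615,0,63],[-0.067,-0.0615,0,63],[-0.067,-0.0615,0,63],[-0.067,-0.0615,0,63]]], grip=0.032)

```text
clock: 17.55
position: [520.3, 131.8, 172.6]
ee_rot: [0.0, 0.919, -0.395, -0.0]
contact_force: [0.5, -0.1, 0.8]
grip_width: 0.374
```

```bash
python3 snap.py w10; python3 -c "
from station import *;print(state()['joint_positions'],state()['position'])"
```

```text
17.55 [520.32956653 131.76273851 172.64088188] yaw -46.53761919553312 F [ 0.51697639 -0.12257937  0.78255655] 0.3740756286553331 tcp px [311.24263631 286.12870631]
[-3.55797720e-04 -8.08788926e-05 -9.99999933e-01]
[ 1.48039107e-01 -1.11913680e-01  1.92674356e+00  5.76544045e-06
  1.32700634e+00  2.53114149e+00] [520.34220989 131.79320651 172.6897625 ]
```

View pics/w10.png

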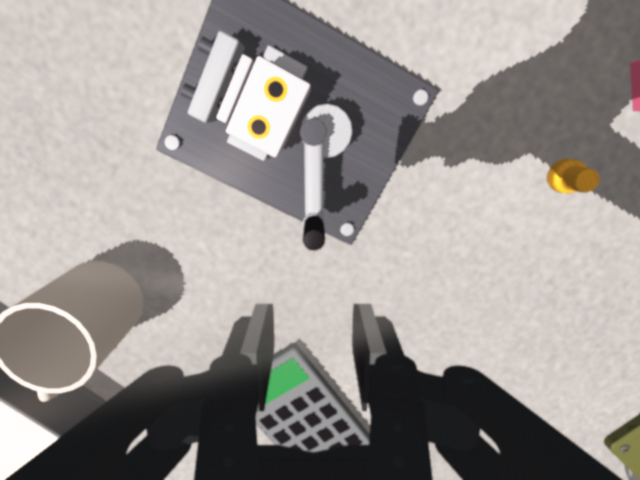

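```bash
python3 - <<'E'
from h import *;import pickle
s,m=pickle.load(open("w10.pkl","rb"))
y=np.radians(-46.54);X=np.array([np.cos(y),np.sin(y),0]);Y=np.array([np.sin(y),-np.cos(y),0])
for p,z in(((314,241),94),((313.5,222),52)):
    w=ray("wrist",p,z,m);d=w-s["position"];print(d@X,d@Y,w)
E
```

```text
-1.7458647669305147 1.5662978732315915 [517.99177217 131.95260789  94.        ]
0.5065479681726639 1.2829999225994562 [519.74672294 130.51254932  52.        ]
```

>>> arm_command(rows=[[[0,0,0.01,0],[0,0,0.03,0],[0,0,0.055,0],[0,0,0.08,0],[0,0,0.095,0],[0,0,0.1,0],[0,0,0.1,0],[0,0,0.1,0]]])

```text
clock: 18.6
position: [521.2, 132.0, 73.9]
ee_rot: [-0.001, 0.919, -0.395, 0.001]
contact_force: [0.1, -0.2, -0.7]
grip_width: 0.378
```

```bash
python3 snap.py w11
```

```text
18.6 [521.17199675 131.99450616  73.922767  ] yaw -46.55345248464969 F [ 0.07958071 -0.2458156  -0.72401836] 0.377891297327545 tcp px [311.22631868 286.11022706]
[ 1.97367142e-03  3.11408803e-04 -9.99998004e-01]
```

View pics/w11.png

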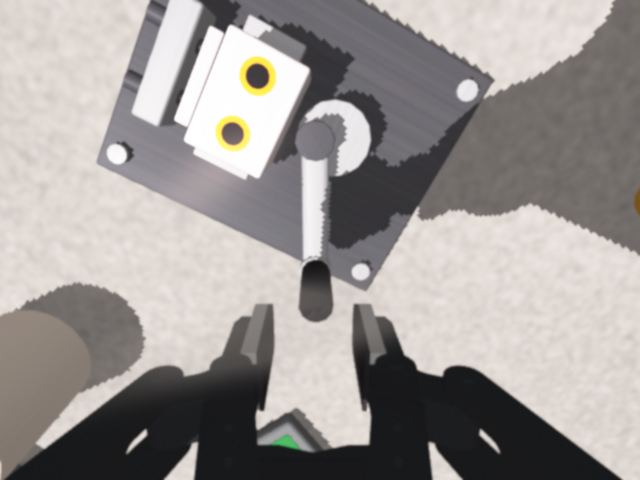

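>>> arm_command(rows=[[[0,0.001,0.01,0],[0,0.001,0.02,0],[0,0.001,0.03,0],[0,0.001,0.038,0],[0,0.001,0.044,0],[0,0.001,0.048,0],[0,0.001,0.048,0],[0,0.001,0.048,0],[0,0.001,0.048,0]]])

```text
clock: 19.77
position: [519.9, 131.2, 25.2]
ee_rot: [-0.0, 0.919, -0.395, 0.0]
contact_force: [0.3, 0.6, -0.4]
grip_width: 0.375
```

```bash
python3 snap.py w12; python3 - <<'E'
from h import *
s=capture("scene")[:,:,::-1]
cv2.imwrite("pics/s12.png",cv2.resize(s[140:300,315:475],None,fx=4,fy=3.7,interpolation=cv2.INTER_CUBIC))
E
```

```text
19.775 [519.8787116  131.22226765  25.22784996] yaw -46.552433884697905 F [ 0.28537048  0.62008912 -0.41214456] 0.3750391316952673 tcp px [311.25656334 286.14570269]
[ 7.40473295e-04  9.58377118e-05 -9.99999721e-01]
```

View pics/w12.png

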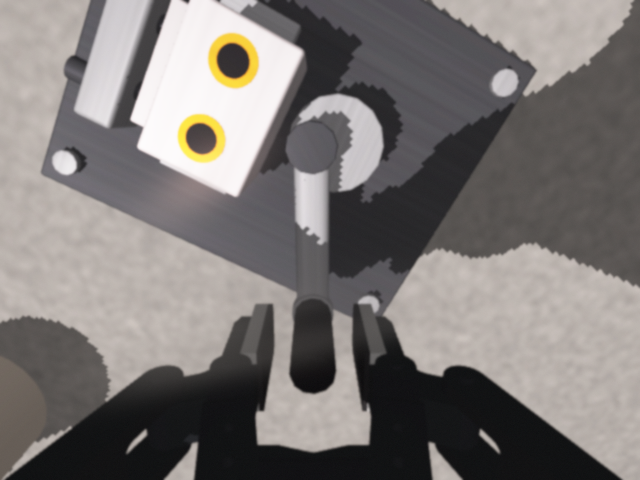

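View pics/s12.png

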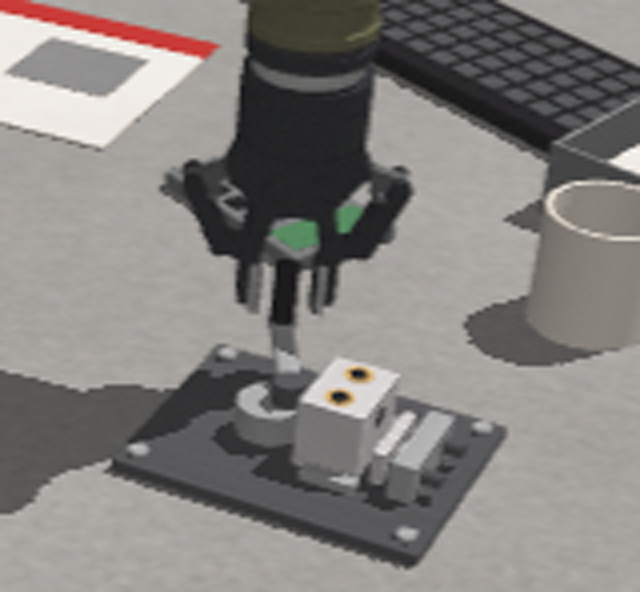

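The peg (about (313,345)) stands between the finger pads, clear on both sides. I'll narrow the gap and swing the lever along its arc by 60°, short of where bearing can start.

>>> arm_command(rows=[[[0,0,0,0],[0,0,0,0],[0,0,0,0],[0,0,0,0]]], grip=0.024, squeeze=20)

```text
clock: 20.38
position: [519.5, 131.2, 24.8]
ee_rot: [0.0, 0.919, -0.395, -0.0]
contact_force: [-0.5, 0.6, -0.3]
grip_width: 0.284
```

>>> arm_command(rows=[[[0.0002,0.0054,0,-4.5],[0.0008,0.0108,0,-9],[0.0019,0.0161,0,-13.5],[0.0034,0.0213,0,-18],[0.0053,0.0264,0,-22.5],[0.0075,0.0313,0,-27],[0.0102,0.0361,0,-31.5],[0.0132,0.0406,0,-36],[0.0165,0.0448,0,-40.5],[0.0202,0.0488,0,-45],[0.0242,0.0525,0,-49.5],[0.0284,0.0558,0,-54],[0.0329,0.0588,0,-58.5],[0.0345,0.0598,0,-60],[0.0345,0.0598,0,-60]]])

```text
clock: 22.25
position: [500.3, 65.3, 25.1]
ee_rot: [-0.0, 0.993, 0.117, 0.0]
contact_force: [1.9, 3.2, -0.2]
grip_width: 0.281
```

```bash
python3 snap.py w13
```

```text
22.25 [500.26205558  65.32595437  25.07183535] yaw 13.391575491625169 F [ 1.92988092  3.19325617 -0.21922463] 0.2805551316189871 tcp px [313.48263031 285.74918558]
[ 8.12074946e-04  6.28960365e-04 -9.99999472e-01]
```

View pics/w13.png

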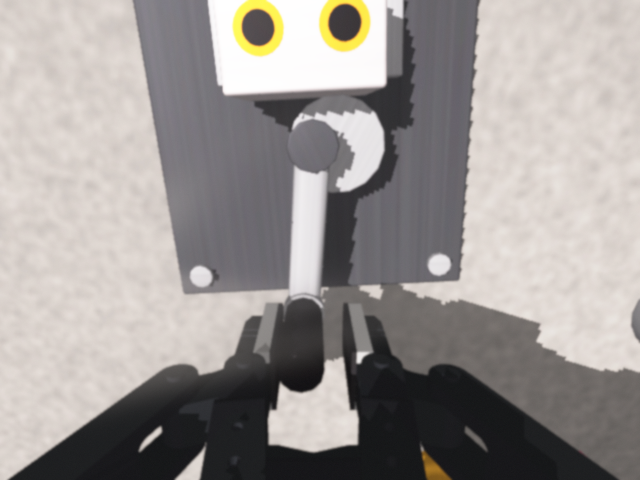

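The lever follows, with the peg on the left (trailing) pad and about 2.7 N of tangential drag, which matches the stated free swing. I'll go on in smaller steps.

>>> arm_command(rows=[[[0.0001,0.0036,0,-3],[0.0004,0.0072,0,-6],[0.0009,0.0108,0,-9],[0.0015,0.0143,0,-12],[0.0015,0.0143,0,-12]]])

```text
clock: 22.92
position: [504.6, 51.5, 24.9]
ee_rot: [-0.0, 0.976, 0.22, -0.0]
contact_force: [0.2, 2.2, 0.2]
grip_width: 0.282
```

```bash
cat > f.py <<'E'
from h import *
from scipy.spatial.transform import Rotation
s=state();R=Rotation.from_quat(np.roll(s["ee_rot"],-1)).as_matrix()
P=np.array([566.7,81.4]);d=s["position"][:2]-P
F=R.T@s["contact_force"];a=np.arctan2(d[1],d[0])-np.radians(16.45)-2.007
print("t",s["clock"],"j_tool",round((a+.5)%(2*np.pi)-.5,3),"r",np.linalg.norm(d).round(1),"F tool",F.round(2),"yaw",np.degrees(np.arctan2(R[1,0],R[0,0])).round(1),"torque",(R.T@s["wrist_torque"]).round(2), "vel",abs(s["joint_velocities"]).max().round(4))
E
python3 f.py
```

```text
t 22.925 j_tool 1.296 r 68.9 F tool [ 1.15 -1.9  -0.18] yaw 25.4 torque [0.37 0.22 0.02] vel 0.0129
```

>>> arm_command(rows=[[[0,0.0012,0,-1],[0,0.0024,0,-2],[0,0.0024,0,-2]]])

```text
clock: 23.3
position: [505.6, 49.4, 24.9]
ee_rot: [-0.0, 0.971, 0.237, -0.0]
contact_force: [-0.9, 5.2, 1.8]
grip_width: 0.28
```

```bash
python3 f.py
```

```text
t 23.3 j_tool 1.331 r 69.0 F tool [ 1.57 -5.01 -1.83] yaw 27.4 torque [ 0.66  0.35 -0.01] vel 0.0053
```

>>> arm_command(rows=[[[0,0.0012,0,-1],[0,0.0024,0,-2],[0,0.0024,0,-2]]])

```text
clock: 23.68
position: [506.9, 47.0, 24.9]
ee_rot: [0.0, 0.967, 0.254, 0.0]
contact_force: [0.1, 4.3, 1.7]
grip_width: 0.28
```

```bash
python3 f.py
```

```text
t 23.675 j_tool 1.369 r 69.0 F tool [ 2.2  -3.65 -1.7 ] yaw 29.5 torque [0.61 0.31 0.04] vel 0.0081
```

>>> arm_command(rows=[[[0,0.0012,0,-1],[0,0.0024,0,-2],[0,0.0024,0,-2]]])

```text
clock: 24.05
position: [508.0, 44.9, 24.8]
ee_rot: [0.0, 0.963, 0.271, -0.0]
contact_force: [0.0, 4.1, 1.9]
grip_width: 0.279
```

```bash
python3 f.py; python3 snap.py w14
```

```text
t 24.05 j_tool 1.404 r 69.2 F tool [ 2.19 -3.53 -1.88] yaw 31.5 torque [ 0.51  0.29 -0.01] vel 0.0068
24.05 [507.96898552  44.87899837  24.78740313] yaw 31.460944561837447 F [0.02586969 4.14977239 1.88383899] 0.2790235926974514 tcp px [314.06898258 286.08208748]
[-1.20762830e-04 -2.75092523e-04 -9.99999955e-01]
```

View pics/w14.png

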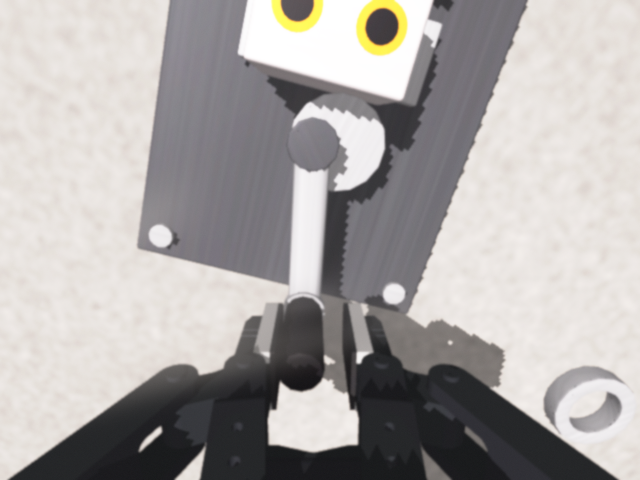

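>>> arm_command(rows=[[[0,0.0012,0,-1],[0,0.0024,0,-2],[0,0.0024,0,-2]]])

```text
clock: 24.48
position: [509.2, 42.9, 24.7]
ee_rot: [0.0, 0.958, 0.288, -0.0]
contact_force: [-0.0, 4.2, 1.2]
grip_width: 0.276
```

```bash
python3 f.py
```

```text
t 24.475 j_tool 1.437 r 69.2 F tool [ 2.29 -3.5  -1.2 ] yaw 33.5 torque [0.57 0.24 0.05] vel 0.0081
```

>>> arm_command(rows=[[[0,0.0012,0,-1],[0,0.0024,0,-2],[0,0.0024,0,-2]]])

```text
clock: 24.85
position: [510.5, 41.0, 24.7]
ee_rot: [-0.0, 0.953, 0.304, -0.0]
contact_force: [-1.1, 3.8, 1.4]
grip_width: 0.281
```

```bash
python3 f.py
```

```text
t 24.85 j_tool 1.471 r 69.2 F tool [ 1.35 -3.76 -1.43] yaw 35.5 torque [0.63 0.33 0.03] vel 0.0088
```

>>> arm_command(rows=[[[0,0.0012,0,-1],[0,0.0024,0,-2],[0,0.0024,0,-2]]])

```text
clock: 25.22
position: [511.7, 39.4, 24.7]
ee_rot: [-0.0, 0.947, 0.321, -0.0]
contact_force: [-1.1, 6.2, 1.1]
grip_width: 0.281
```

```bash
python3 f.py
```

```text
t 25.225 j_tool 1.5 r 69.2 F tool [ 2.88 -5.64 -1.07] yaw 37.5 torque [0.87 0.46 0.02] vel 0.0048
```

>>> arm_command(rows=[[[0,0.0012,0,-1],[0,0.0024,0,-2],[0,0.0024,0,-2]]])

```text
clock: 25.6
position: [512.9, 37.9, 24.7]
ee_rot: [-0.001, 0.941, 0.337, -0.0]
contact_force: [-1.2, 7.5, 2.3]
grip_width: 0.285
```

```bash
python3 f.py
```

```text
t 25.6 j_tool 1.528 r 69.2 F tool [ 3.8  -6.57 -2.28] yaw 39.4 torque [1.06 0.48 0.06] vel 0.005
```

>>> arm_command(rows=[[[0,0,0,0],[0,0,0,0]]])

```text
clock: 25.85
position: [512.9, 37.8, 24.7]
ee_rot: [-0.001, 0.941, 0.337, -0.0]
contact_force: [-1.6, 7.9, 2.6]
grip_width: 0.281
```

```bash
python3 f.py
```

```text
t 25.85 j_tool 1.528 r 69.2 F tool [ 3.79 -7.08 -2.61] yaw 39.4 torque [1.02 0.47 0.02] vel 0.0019
```

>>> arm_command(rows=[[[0,0.0006,0,-0.5],[0,0.0012,0,-1],[0,0.0012,0,-1]]])

```text
clock: 26.22
position: [513.5, 37.2, 24.7]
ee_rot: [-0.001, 0.938, 0.346, -0.0]
contact_force: [-2.1, 8.2, 2.4]
grip_width: 0.278
```

```bash
python3 f.py
```

```text
t 26.225 j_tool 1.541 r 69.2 F tool [ 3.71 -7.66 -2.35] yaw 40.4 torque [1.21 0.51 0.05] vel 0.0032
```

>>> arm_command(rows=[[[0,0,0,0],[0,0,0,0]]])

```text
clock: 26.48
position: [513.5, 37.2, 24.6]
ee_rot: [-0.001, 0.938, 0.346, -0.0]
contact_force: [-3.3, 7.6, 3.2]
grip_width: 0.279
```

```bash
python3 f.py; python3 snap.py w15
```

```text
t 26.475 j_tool 1.541 r 69.2 F tool [ 2.46 -7.94 -3.19] yaw 40.4 torque [1.18 0.54 0.09] vel 0.0022
26.475 [513.4930983   37.18462954  24.64566426] yaw 40.439900355365644 F [-3.27632233  7.63163875  3.21154679] 0.2788851259514006 tcp px [314.35772721 286.27043234]
[-0.0015655   0.00181561 -0.99999713]
```

View pics/w15.png

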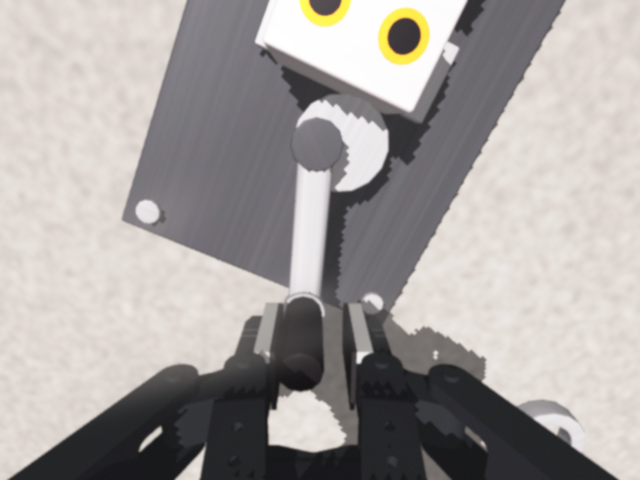

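Tangential force is about 7.8 N against a free-swing level of about 3.6 N, which puts the bearing at about 15 to 17 N. I'll stop here, back the pad off, and lift clear.

>>> arm_command(rows=[[[0,-0.0005,0,0],[0,-0.001,0,0],[0,-0.002,0,0],[0,-0.003,0,0],[0,-0.004,0,0],[0,-0.0045,0,0],[0,-0.0045,0,0],[0,-0.0045,0,0]]])

```text
clock: 27.52
position: [511.2, 39.6, 24.8]
ee_rot: [0.0, 0.938, 0.346, -0.0]
contact_force: [0.1, 0.8, -0.1]
grip_width: 0.281
```

```bash
python3 f.py; python3 snap.py w16
```

```text
t 27.525 j_tool 1.493 r 69.4 F tool [ 0.53 -0.53  0.09] yaw 40.5 torque [-0.04  0.02  0.02] vel 0.001
27.525 [511.24657038  39.61352108  24.81898145] yaw 40.452102974537 F [ 0.0601023   0.75167248 -0.09024597] 0.2807179117057631 tcp px [314.30795251 286.29688543]
[-4.57806045e-06 -1.11028314e-04 -9.99999994e-01]
```

View pics/w16.png

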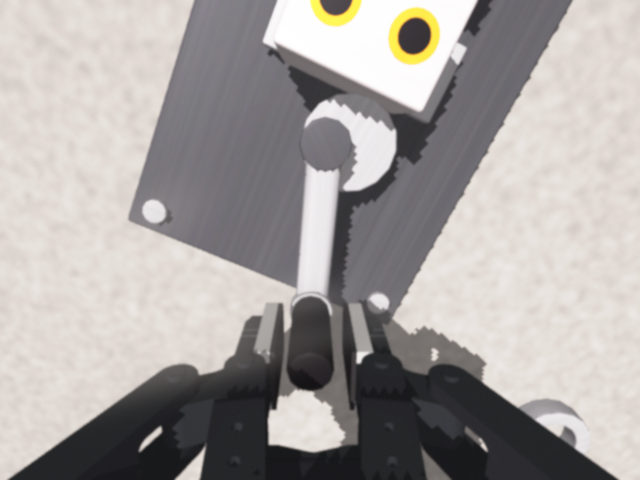

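>>> arm_command(rows=[[[0,0,-0.005,0],[0,0,-0.015,0],[0,0,-0.03,0],[0,0,-0.05,0],[0,0,-0.08,0],[0,0,-0.11,0],[0,0,-0.14,0],[0,0,-0.16,0],[0,0,-0.16,0],[0,0,-0.16,0],[0,0,-0.16,0]]])

```text
clock: 28.95
position: [510.3, 39.7, 183.1]
ee_rot: [-0.001, 0.938, 0.346, -0.001]
contact_force: [0.3, -0.2, -0.2]
grip_width: 0.282
```

```bash
python3 f.py; python3 snap.py w17; python3 - <<'E'
from h import *
s=capture("scene")[:,:,::-1]
cv2.imwrite("pics/s17.png",cv2.resize(s[180:300,335:475],None,fx=5.5,fy=5,interpolation=cv2.INTER_CUBIC))
E
```

```text
t 28.95 j_tool 1.485 r 70.2 F tool [0.13 0.39 0.15] yaw 40.4 torque [ 0.01  0.02 -0.03] vel 0.0031
28.95 [510.29173555  39.6550984  183.07886937] yaw 40.44649846079234 F [ 0.34875211 -0.21042265 -0.15576818] 0.281714324093353 tcp px [314.40081708 286.31210204]
[-3.02434382e-03  8.05385510e-05 -9.99995423e-01]
```

View pics/w17.png

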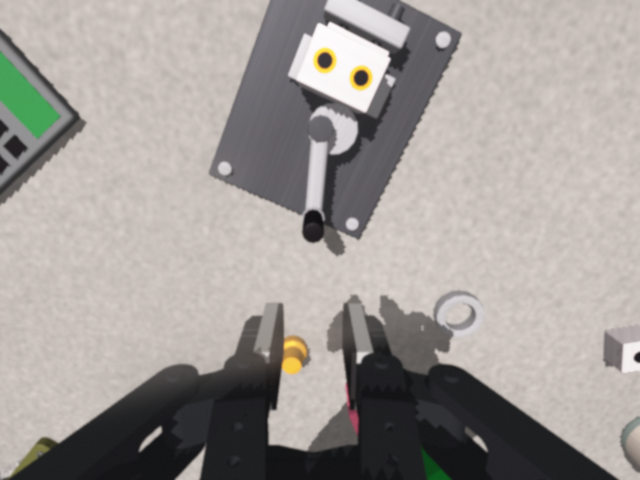

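View pics/s17.png

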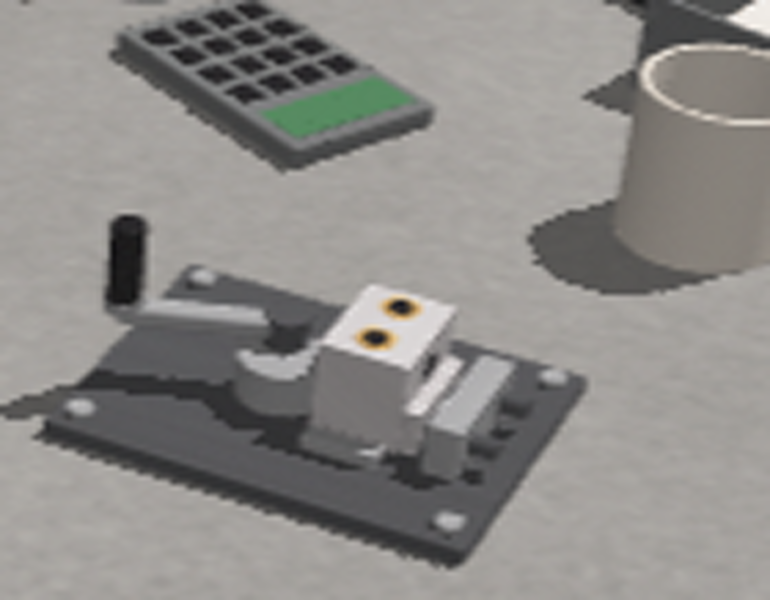

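```bash
python3 - <<'E'
from h import *;import pickle
s,m=pickle.load(open("w17.pkl","rb"))
im=cv2.imread("pics/w17.png");h=cv2.cvtColor(im,cv2.COLOR_BGR2HSV)
b=((h[:,:,0]>15)&(h[:,:,0]<32)&(h[:,:,1]>120)).astype(np.uint8);b[:,:290]=0;b[:,395:]=0;b[115:]=0
n,l,st,c=cv2.connectedComponentsWithStats(b);k=[i for i in range(1,n) if st[i,4]>60];print(c[k])
B=[ray("wrist",p,12,m)[:2] for p in[(443.5,39.5),(224.5,168.5),(352,224)]]
e=B[2]-B[1];yf=np.degrees(np.arctan2(e[0],-e[1]));e2=B[0]-B[2];print("bolt yaw",yf,np.degrees(np.arctan2(e2[1],e2[0])),np.linalg.norm(e),np.linalg.norm(e2))
C=(B[0]+B[1])/2
p=[ray("wrist",q,60,m)[:2] for q in c[k]];d=p[1]-p[0];print("block yaw",np.degrees(np.arctan2(d[0],-d[1])))
y=np.radians(16.45);R=np.array([[np.cos(y),-np.sin(y)],[np.sin(y),np.cos(y)]])
print("block in fixture",R.T@((p[0]+p[1])/2-C)-[20,0])
w=ray("wrist",(313,229),94,m)[:2];f=R.T@(w-C)-[20,0];q=f-[-37.5,0];print("peg",f,np.linalg.norm(q),(np.arctan2(q[1],q[0])-2.007)%(2*np.pi))
E
```

```text
[[324.56115108  60.07553957]
 [360.50545455  77.42181818]]
bolt yaw 16.528991822811488 16.361818321389038 124.13002500864687 166.44678938102993
block yaw 16.812602968336094
block in fixture [5.53935944 2.90128945]
peg [-100.54877435  -21.69105665] 66.67570686226833 1.4659446051002103
```

```bash
python3 -c "
from station import *
print(finish_job())"
```

```text
the job is handed in; nothing more can be done
None
```

I put the valve block in the open nest, swung the eccentric round by its peg until it bore on the block, let go, and handed the job in at about 29 s. It reported no verdict.

**Block:** it touched the plate at the predicted height and was about −1.6 mm in x and −0.5 mm in y from the nest's centre before clamping. My last look after clamping put it at x ≈ 5.5 mm. It was square to within about 0.4° and upright against the pad.

**Clamping:** the push at the peg rose from about 3.6 N swinging freely to about 7.8 N. I read that as 15 to 17 N of bearing on the block, with the joint at about 1.47 rad. After I backed off, the tool force was near zero and the lever showed no visible spring-back. I did not measure the bearing force left after release.

**Disagreements:**
- **Fingertips:** they turned out to be about 35 to 43 mm behind the stated TCP. My first grasp closed above the block without touching it. I reopened, went lower and gripped it properly.
- **Block y position:** the last picture gave y ≈ +2.9 mm, slightly more than the 2.5 mm the cheeks allow. I put that down to calibration error; it is inside the 5 mm limit.
- **Peg radius:** it measured 67 to 68 mm in the pictures instead of 70.

I did not re-measure the other things on the desk, but nothing in the pictures or the force readings suggested that I touched any of them.

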